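# Load the incubator and latch its door

## Robot

A 6-joint arm with a two-finger parallel gripper is mounted at the origin on the work surface. World frame = base frame: x ahead of the robot, y to its left, z up, the work surface at z = 0. Lengths are in m, angles in rad, forces in N, time in s.
With the tool pointing down it reaches from about 0.225 to 0.875 m from the base axis. Payload 3.4 kg.
Tool frame: the origin (TCP) lies midway between the tips of the shut fingers; the grasp point (between the pads) lies 19 mm behind it; z points along the fingers, y is the line along which they close (so a half turn about z gives the same grasp; the last joint's range is limited). The gripper opens to 85 mm and grips with 20 to 120 N. Pads are 22 mm wide; open, the fingers measure 114 mm over their backs; the gripper's body (76 mm by 85 mm) begins 54 mm behind the grasp point. The pads swing forward as they close: fully open they stand 13 mm farther back than shut.
Start: joints at [-1.456, 0.276, 1.505, -0, 1.361, -0.121], TCP at [0.134, -0.559, 0.21] pointing down, gripper open.
Joint ranges: [-2.89, 2.89], [-0.75, 2.08], [0.22, 2.7], [-1.18, 4.32], [0.11, 2.71], [-2.7, 2.7]. Speed limits (rad/s): [2.57, 2.57, 3.14, 3.14, 3.14, 3.14].

## Interface

Orientations are given as a 3x3 rotation matrix whose columns are the frame's x, y, z axes.
In Python, from bench import ctrl gives the robot as it stands.
- The arm moves only by the shell command python3 -m jog 'ROWS' [OPENING] [FORCE]. ROWS is JSON, a list of rows, each a list of 2 entries, a list of its own where there are three numbers: the shift along the tool's x, y, z in m, then the turn about the tool's z in rad. A call has 1 to 12 rows; each row shifts and turns the commanded pose from where the row before left it, along the tool's axes as they then stand; what a row does not reach is not made up. A row lasts 1/8 s, in which the tool goes at most 62.5 mm and 10.7 degrees, less where a joint would pass 70% of its speed; a pose out of reach is approached as far as the arm can. A call is refused whole if a number of a shift passes 0.0625 or a number of a turn 0.188, either way. A call with a gripper value outside its range is refused whole. OPENING is the finger opening in m, from 0 to 0.0854, set as the call begins (- or left out, the last holds). The fingers move at their own pace and stop on an object; FORCE is the grip in N (left out, the last holds). Time passes only in rows, so rows that do not move let the fingers close. It gives the time, the measured TCP pose, the force, the opening and the grip force at its end, in the units of the state.
- ctrl.state(): the state, without advancing time (a new reading comes with each control period).
- ctrl.snapshot(name): name is "side" or "top" or "wrist"; returns a dict with "image" (384x512x3 uint8, red, green, blue), "fx", "fy", "cx", "cy" (pixels), "xyz" and "attitude" of the camera in the world; the wrist camera has in their place "T_tool_cam" (4x4, takes a point from camera to tool coordinates, whose origin is the TCP and whose axes are the flange's). Camera axes: x right, y down, z forward; pixel columns grow to the right and rows downward; lengths in m; the calibration is good to about 2 mm. A picture is of the moment at which its call begins: read the wrist's pose just before it. There is no depth.
- ctrl.job_done(): hands the job in; it is judged then, once.
The state is a dict: "time": time; "qpos": joint angles; "qd": joint speeds; "effort": joint torques, N m; "position": TCP position; "tool_rot": TCP orientation; "wrist_force": force on the tool from outside, world axes, zero at the start; "moment": the same for the moment, N m; "finger_gap": finger opening in m; "gripper_force": force on a finger pad.
Only numpy, scipy, OpenCV 4.12 (cv2) and the standard library are available. Lean on these libraries where they do the work, as an engineer would, in place of code of your own. Each camera call takes 0.05 s, during which the arm holds its last target. There are 200 camera calls.

## Task

Put the purple rack of sample tubes upright on the incubator's pulled-out tray, push the tray fully home, then swing the door shut and press it until its latch snaps in and it stays shut by itself. Don't slam the door or lean on it harder than the latch needs (the panel takes no more than 24 N), and leave the yellow rack, the glassware and the other bench things where they are.

Things in the scene. Friction and masses are not known exactly. Their poses are not given: they have to be found in the camera images.
- incubator: White benchtop incubator, 242 deep x 300 wide x 218 high (roof), fixed. Origin: middle of its footprint on the bench; x points into it, y to its left as the robot faces it. Face of the shut door at x = -122; chamber opening at x = -96, y -75 to +130, z 42 to 204. A fixed cream control fascia right of the door (y -97 to -150) has its face at x = -122 too.
- door (a joint): Door angle, rad: 0 = against its solid stop, grows as it opens towards the robot (1.57 = square to the front). Starts wide open; upright hinge on the left (+y). A little hinge friction: it stays where left. Latched it rests at about 0.009. If not latched, gasket and bolt push it out past 0.03 when let go.
- door_panel: Door leaf, white frame with window, 228 wide x 187 high x 18 thick, blue bow handle 33 proud on the lower part near the free edge (60 to 144 above the bench). Origin: the place to push, on the outer face above the handle, 30 from the free edge, 25 below the top edge, 187 above the bench. x points from outside to inside, y to the hinge. It must not be loaded with over 24 N.
- door_hinge (a point): Point on the upright hinge axis at the height of the push point, which is 200 mm from it. The door's outer face passes 2 mm from the axis. Axes turn with the door as the panel's.
- latch (a point): Tip of the bevelled brass latch bolt, sprung, 13 mm proud of the door's free edge. From 0.065 rad the bevel climbs the strike (3 to 5 N at the push point), from 0.036 a gasket is squeezed too: 11 to 14 N, up to 17 N while moving, just before the bolt clears at about 0.025. The force drops by some 4 N as it snaps in, then climbs to 17 N at the solid stop, 2 mm on.
- strike (a point): Centre of the strike on the fascia's edge: a fixed upright steel lip with a rounded edge, 4 thick and 30 high, behind which the bolt must snap. Axes as the incubator's.
- tray (a joint): How far the steel slide-out tray is drawn out of the incubator, in m: 0 = fully home against its stop, up to 0.150; it slides along the incubator's x axis with about 1.5 N of friction.
- tray_spot (a point): Middle of the place for the rack on the upper face of the tray's floor (moves with the tray), 115 mm above the bench. The floor is 165 (x) x 170 (y); this point is 65 mm behind the tray's front face. Side and back rims are 10 high, the front rim 14. Axes as the incubator's.
- tray_tab (a point): Point on the front face of the tray's upright pull tab (56 wide, 3 thick, rises 55 above the tray floor, to 170 mm above the bench), 160 mm above the bench: pushing here slides the tray in. With the tray home this face is at x = -100 of the incubator, 4 mm clear of the shut door.
- rack: Dark purple tube rack with eight capped sample tubes (red and white caps) fixed in it, 100 (x) x 50 (y) x 45 high, caps to 53. Origin: centre of its underside, x along its length. About 0.2 kg. To be incubated.
- yellow_rack: Empty yellow tube rack of the same shape; stays on the bench. Origin: centre of its underside.
- flask_a: Glass volumetric flask, 231 high, bulb 82 wide. Origin: centre of its underside. Leave alone.
- flask_b: Larger glass volumetric flask, 254 high, bulb 90 wide. Origin: centre of its underside. Leave alone.
- reagent_bottle: Amber jar with red cap, 72 wide, 170 high. Origin: centre of its underside. Leave alone.
- pipette_loose: White pipette lying on the bench, about 220 long, 22 thick. Origin: on the bench under its middle. Leave alone.
- tip_box: Green pipette tip box with clear lid, 87 x 122 x 78. Origin: centre of its underside. Leave alone.
There are look-alikes about, which are no part of the job. Of the things like the rack, leave any that is blue, green or pink; of the rest the larger one is meant.

How it is judged:
By the outcome, as a careful person would: the job done as asked, in the order asked, and still so for the second after the job is handed in, with the robot touching nothing.
It also fails if it takes over 69 s, if anything falls off the work surface, if the arm or the gripper's body presses on something with over 40 N, if the wrist force passes 120 N, or if a joint passes its speed limit or range.

## Working session

There is one attempt and no reset: what is moved stays moved. The work goes in short steps, Python scripts to look and compute and a shell command to move; the robot and the scene stay as the last step left them, time stands still between calls to the robot, and variables do not carry over. Pictures are saved under pics/ and viewed, at most 10 in all, crops included, and the job is handed in when it is done.

```bash
ls; mkdir -p pics
python3 - <<'E'
from bench import ctrl
import cv2,numpy as np
s=ctrl.state(); print(s)
for n in ("side","top"):
    d=ctrl.snapshot(n); cv2.imwrite(f"pics/{n}0.png",d["image"][:,:,::-1])
    print(n,d["fx"],d["fy"],d["cx"],d["cy"],d["xyz"],np.round(d["attitude"],4).tolist())
E
```

```text
pics
{'time': 0.0, 'qpos': array([-1.45601634e+00,  2.76607806e-01,  1.50615918e+00,  1.20430511e-05,
        1.36071797e+00, -1.21003789e-01]), 'qd': array([ 0.0017751 , -0.00023101,  0.00015063,  0.00081904, -0.00043207,
        0.000633  ]), 'effort': array([ 9.79814536e-05, -4.16774976e+01, -2.45805645e+01,  7.70283668e-05,
        1.12614143e-02, -1.55786330e-05]), 'position': array([ 0.13425226, -0.55850323,  0.20862208]), 'tool_rot': array([[ 9.72332159e-01,  2.33602504e-01, -2.05021313e-04],
       [ 2.33602471e-01, -9.72330369e-01,  1.88120208e-03],
       [ 2.40105068e-04, -1.87704677e-03, -9.99998210e-01]]), 'wrist_force': array([-0.53678964, -0.0293728 ,  0.37536434]), 'moment': array([-0.07013616,  0.03217948,  0.00773189]), 'gripper_force': 0.0, 'finger_gap': 0.08539992492631149}
side 492.7823799985838 492.7823799985838 247.80094416644835 185.59423460040472 [ 0.05965856 -1.2820604   1.24960778] [[0.9412, -0.2008, 0.2715], [-0.3374, -0.5956, 0.729], [0.0153, -0.7778, -0.6284]]
top 347.58883350115633 347.58883350115633 254.38509798471057 187.99656880065027 [0.36883584 0.01697749 1.40791266] [[-0.012, -0.9927, 0.1203], [-0.9997, 0.0091, -0.0243], [0.023, -0.1205, -0.9924]]
```

View pics/side0.png

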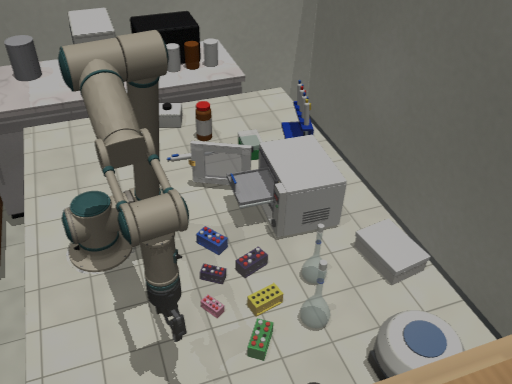

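View pics/top0.png

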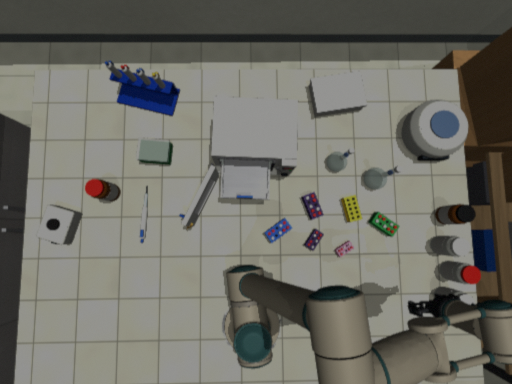

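Side view: large dark purple rack at (251,262), small dark purple at (213,273), blue (212,240), pink (212,305), green (260,338), yellow (265,298). Top view: large purple (312,206), small purple (314,239), blue (277,231), pink (345,248), green (384,224), yellow (351,208). By the description I choose the larger purple one, top (312,206). The door is open on the left and the tray is out.

```bash
cat > h.py <<'E'
import cv2,numpy as np
from bench import ctrl
def snap(n):
    s=ctrl.state(); d=ctrl.snapshot(n)
    K=np.array([[d["fx"],0,d["cx"]],[0,d["fy"],d["cy"]],[0,0,1.]])
    if n=="wrist":
        T=np.eye(4);T[:3,:3]=s["tool_rot"];T[:3,3]=s["position"];T=T@np.array(d["T_tool_cam"]);R,c=T[:3,:3],T[:3,3]
    else: R,c=np.array(d["attitude"]),np.array(d["xyz"])
    return d["image"],(K,R,c)
def plane(cam,uv,z):
    K,R,c=cam; uv=np.atleast_2d(uv).astype(float)
    r=(R@np.linalg.inv(K)@np.c_[uv,np.ones(len(uv))].T).T
    return c+r*((z-c[2])/r[:,2])[:,None]
def proj(cam,P):
    K,R,c=cam; q=(K@R.T@(np.atleast_2d(P)-c).T).T; return q[:,:2]/q[:,2:]
def tri(cams,uvs):
    A=np.zeros((3,3));b=np.zeros(3)
    for (K,R,c),uv in zip(cams,uvs):
        r=R@np.linalg.inv(K)@np.r_[uv,1]; r/=np.linalg.norm(r); M=np.eye(3)-np.outer(r,r); A+=M;b+=M@c
    return np.linalg.solve(A,b)
E
python3 - <<'E'
from h import *
im,cam=snap("top"); a=cv2.resize(im[90:260,180:400],None,fx=3.6,fy=3.5,interpolation=cv2.INTER_CUBIC)
cv2.imwrite("pics/topc.png",a[:,:,::-1])
im2,cam2=snap("side"); b=cv2.resize(im2[125:320,170:350],None,fx=4.4,fy=3,interpolation=cv2.INTER_CUBIC)
b=cv2.resize(im2[125:320,170:350],None,fx=3.07,fy=3.07,interpolation=cv2.INTER_CUBIC)
cv2.imwrite("pics/sidec.png",b[:,:,::-1])
hsv=cv2.cvtColor(im,cv2.COLOR_RGB2HSV)
print(hsv[206,305:320].tolist()); print(hsv[239,308:320].tolist())
# rough rack by plane z=.045
roi=np.zeros(im.shape[:2],np.uint8); roi[190:222,298:328]=1
m=((hsv[...,2]<110)&(roi>0)).astype(np.uint8)
cs,_=cv2.findContours(m,0,2); c=max(cs,key=cv2.contourArea)
r=cv2.minAreaRect(c); print(r)
box=cv2.boxPoints(r); print(plane(cam,box,.045).round(3)); print(plane(cam,[r[0]],.03))
E
```

```text
[[133, 56, 32], [128, 131, 35], [129, 118, 67], [130, 94, 73], [128, 12, 86], [30, 2, 136], [0, 0, 136], [131, 25, 111], [131, 93, 77], [132, 115, 69], [130, 117, 59], [129, 92, 64], [130, 71, 75], [130, 72, 82], [130, 68, 82]]
[[131, 107, 38], [134, 119, 58], [141, 114, 65], [150, 110, 58], [138, 100, 51], [130, 109, 54], [131, 108, 66], [130, 78, 69], [134, 35, 81], [160, 51, 75], [169, 141, 87], [165, 112, 82]]
((311.0766296386719, 205.83575439453125), (25.716163635253906, 17.00171661376953), 70.01689147949219)
[[ 0.498 -0.191  0.045]
 [ 0.52  -0.255  0.045]
 [ 0.425 -0.287  0.045]
 [ 0.403 -0.223  0.045]]
[[ 0.46217286 -0.24179093  0.03      ]]
```

View pics/topc.png

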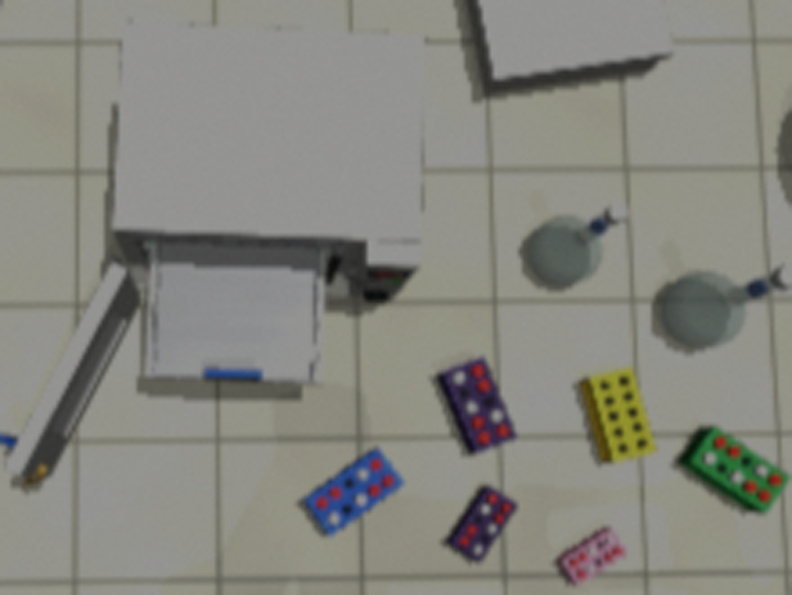

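View pics/sidec.png

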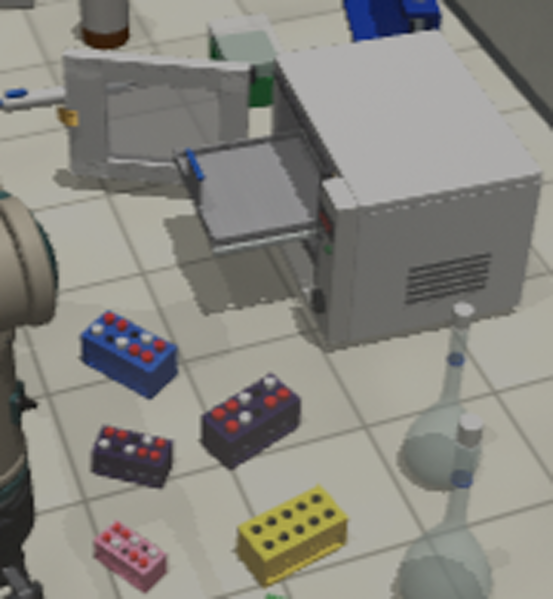

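The crops show the larger purple rack at top-crop (477,405) with red and white caps, next to the smaller one at (482,523), so the choice holds. Roof corners are about (125,25), (424,38), (113,232) and (420,240). The blue tab is at (232,374), and the door runs from (120,268) to its free edge at (25,478) with the brass latch at (38,473).

Run:
```python
from h import *
_,ct=snap("top");_,cs=snap("side")
T=lambda p:(np.atleast_2d(p)+.5)/[3.6,3.5]-.5+[180,90]
S=lambda p:(np.atleast_2d(p)+.5)/3.07-.5+[170,125]
print("roof",plane(ct,T([(125,25),(424,38),(113,232),(420,240)]),.218).round(3).tolist())
print("roof side BL? BR FR FL",plane(cs,S([(440,35),(540,175),(357,208),(273,55)]),.218).round(3).tolist())
print("tab top",plane(ct,T([(205,371),(261,376)]),.170).round(3).tolist(), plane(cs,S([(187,152),(202,180)]),.17).round(3).tolist())
print("tray front corners",plane(ct,T([(138,378),(302,385),(320,384)]),.129).round(3).tolist())
print("tray side: fl, fr",plane(cs,S([(178,155),(215,243)]),.129).round(3).tolist())
print("rack",plane(ct,T([(440,372),(486,358),(515,436),(472,452)]),.045).round(3).tolist())
print("rack side",plane(cs,S([(203,416),(273,376),(300,405),(235,440)]),.045).round(3).tolist())
print("door top: hinge out, in, free out, in",plane(ct,T([(113,266),(138,278),(10,470),(48,480)]),.212).round(3).tolist())
print("door side free/hinge",plane(cs,S([(66,50),(250,66)]),.212).round(3).tolist())
print("latch",plane(ct,T([(38,473)]),.13).round(3).tolist(),tri([ct,cs],[T((38,473))[0],S((68,118))[0]]))
```

```text
roof [[0.841, 0.126, 0.218], [0.826, -0.169, 0.218], [0.627, 0.137, 0.218], [0.617, -0.16, 0.218]]
roof side BL? BR FR FL [[0.843, 0.119, 0.218], [0.826, -0.171, 0.218], [0.612, -0.159, 0.218], [0.63, 0.143, 0.218]]
tab top [[0.492, 0.051, 0.17], [0.486, -0.005, 0.17]] [[0.49, 0.052, 0.17], [0.489, -0.004, 0.17]]
tray front corners [[0.489, 0.12, 0.129], [0.48, -0.048, 0.129], [0.481, -0.066, 0.129]]
tray side: fl, fr [[0.494, 0.1, 0.129], [0.483, -0.067, 0.129]]
rack [[0.501, -0.204, 0.045], [0.516, -0.255, 0.045], [0.428, -0.284, 0.045], [0.41, -0.236, 0.045]]
rack side [[0.412, -0.238, 0.045], [0.503, -0.207, 0.045], [0.516, -0.257, 0.045], [0.433, -0.281, 0.045]]
door top: hinge out, in, free out, in [[0.594, 0.138, 0.212], [0.581, 0.114, 0.212], [0.393, 0.235, 0.212], [0.383, 0.199, 0.212]]
door side free/hinge [[0.396, 0.241, 0.212], [0.598, 0.138, 0.212]]
latch [[0.391, 0.221, 0.13]] [0.3898684  0.22252645 0.12338245]
```

```bash
python3 -m jog '[[[0.03,-0.015,0],0],[[0.044,-0.0253,0],0],[[0.044,-0.0253,0],0],[[0.044,-0.0253,0],0],[[0.044,-0.0253,0],0],[[0.044,-0.0253,0],0],[[0.044,-0.0253,0],0],[[0.044,-0.0253,0],0],[[0.03,-0.021,0],0],[[0.025,-0.014,0],-0.084],[[0,0,0],0],[[0,0,0],0]]'
python3 - <<'E'
from h import *
im,c=snap("wrist"); cv2.imwrite("pics/w1.png",im[:,:,::-1]); s=ctrl.state(); print(s["position"],s["tool_rot"][:,0],c[2])
print(proj(c,[[.465,-.2455,.045]]))
E
```

```text
time: 1.8
position: [0.4629, -0.2469, 0.2094]
tool_rot: [[0.949, 0.314, -0.001], [0.314, -0.949, -0.001], [-0.001, 0.0, -1.0]]
wrist_force: [0.1, -0.5, -0.4]
finger_gap: 0.085
gripper_force: 0.0
[ 0.46274927 -0.24707728  0.20945408] [ 9.49667892e-01  3.13257677e-01 -7.23439595e-04] [ 0.54071287 -0.22126794  0.37346127]
[[254.59408286 166.07498259]]
```

View pics/w1.png

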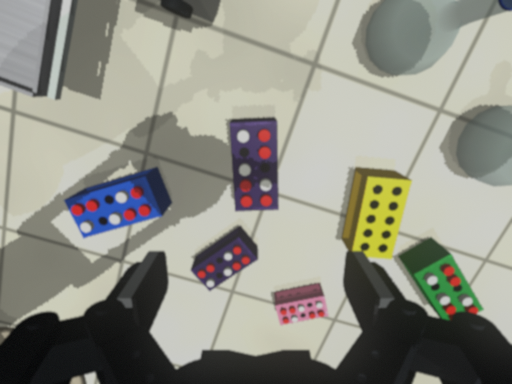

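The wrist view shows the purple rack spanning about (231..277, 119..210), centred near (255,165) and nearly aligned with the tool. The tray corner is at upper left.

Run:
```python
from h import *
im,c=snap("wrist"); hsv=cv2.cvtColor(im,cv2.COLOR_RGB2HSV).astype(int)
m=((hsv[...,0]>115)&(hsv[...,0]<160)&(hsv[...,1]>60)&(hsv[...,2]<130)).astype(np.uint8); m[:, :215]=0;m[:,295:]=0;m[:100]=0;m[222:]=0
m=cv2.morphologyEx(m,3,np.ones((9,9),np.uint8))
k,_=cv2.findContours(m,0,2);k=max(k,key=cv2.contourArea);r=cv2.minAreaRect(k);b=cv2.boxPoints(r);P=plane(c,b,.045);print(r,P.round(4).tolist(),P.mean(0))
e=[np.linalg.norm(P[i]-P[i-1]) for i in range(4)];i=int(np.argmax(e));d=P[i]-P[i-1];d*=np.sign(d[0]);a=np.arctan2(d[1],d[0])
s=ctrl.state();R=s["tool_rot"];print(e,"ang",a,"tool",np.arctan2(R[1,0],R[0,0]),"shift tool",R.T@(P.mean(0)-s["position"]))
```

```text
((254.04110717773438, 164.60958862304688), (88.05073547363281, 45.11722183227539), 87.87889862060547) [[0.5022, -0.2062, 0.045], [0.5186, -0.2504, 0.045], [0.4269, -0.2867, 0.045], [0.4087, -0.2383, 0.045]] [ 0.46409503 -0.24540273  0.045     ]
[np.float64(0.09878035564252101), np.float64(0.047111753818088), np.float64(0.09859149026617955), np.float64(0.05168158081605403)] ang 0.3309039482211178 tool 0.3182293845657705 shift tool [ 0.00198091 -0.00132337  0.16448456]
```

```bash
python3 -m jog '[[[0.002,-0.001,0.03],-0.03],[[0,0,0.05],0],[[0,0,0.05],0],[[0,0,0.04],0],[[0,0,0.02],0],[[0,0,0.01],0],[[0,0,0],0]]' && python3 -m jog '[[[0,0,0],0],[[0,0,0],0],[[0,0,0],0],[[0,0,0],0],[[0,0,0],0]]' 0.03 40
```

```text
time: 2.78
position: [0.4646, -0.2454, 0.0094]
tool_rot: [[0.94, 0.342, -0.0], [0.342, -0.94, 0.0], [-0.0, -0.0, -1.0]]
wrist_force: [0.3, -0.5, 0.6]
finger_gap: 0.0852
gripper_force: 0.0
time: 3.4
position: [0.4657, -0.2454, 0.0107]
tool_rot: [[0.939, 0.343, 0.002], [0.343, -0.939, -0.002], [0.001, 0.002, -1.0]]
wrist_force: [-1.4, 1.6, 6.9]
finger_gap: 0.0487
gripper_force: 42.2
```

```bash
python3 -m jog '[[[0,0,-0.02],0],[[0,0,-0.04],0],[[0,0,-0.05],0.1],[[0,0,-0.05],0.15],[[0,0,-0.04],0.15],[[0,-0.03,-0.01],0],[[0,-0.05,0],0],[[0,-0.05,0],0],[[0,-0.05,0],0],[[0,-0.05,0],0],[[0.02,-0.03,0],0],[[0,0,0],0]]'
python3 - <<'E'
from h import *
im,c=snap("wrist"); cv2.imwrite("pics/w2.png",im[:,:,::-1]); s=ctrl.state(); print(s["finger_gap"],s["gripper_force"])
E
```

```text
time: 4.9
position: [0.4987, 0.0159, 0.2192]
tool_rot: [[0.999, -0.047, 0.0], [-0.047, -0.999, 0.001], [0.0, -0.001, -1.0]]
wrist_force: [-0.2, 0.4, -1.5]
finger_gap: 0.0486
gripper_force: 42.4
0.048978440105167255 42.370975613594055
```

View pics/w2.png

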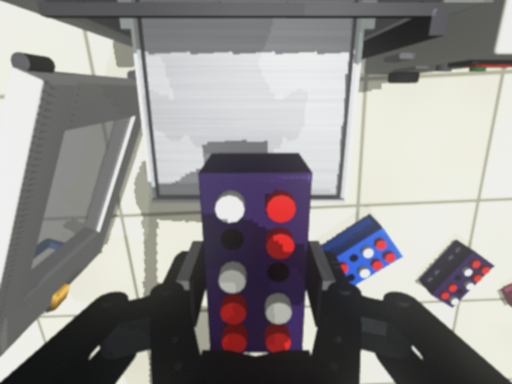

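The wrist view shows the rack held square, at (200..310, 155..350). The tray behind it has its front edge near row 198 and its outer side rims at (153,198)-(137,20) on the left and (347,198)-(362,20) on the right.

Run:
```python
from h import *
im,c=snap("wrist")
R=np.array([[.9988,-.05,0],[.05,.9988,0],[0,0,1]]) # world->inc : rows axes
o=np.array([.715,-.016,0])
for n,uv,z in [("L",[(154,190),(137,30)],.125),("R",[(346,190),(362,30)],.125),("front",[(170,198),(330,198),(170,208),(330,208)],.129),("roof/edge",[(60,14),(440,14)],.218),("rack top",[(200,173),(310,173)],.219-.009+.045)]:
    P=plane(c,uv,z); print(n,P.round(4).tolist(),((P-o)@R.T).round(4).tolist())
print(im[185:215,180].tolist())
```

```text
L [[0.4998, 0.104, 0.125], [0.6261, 0.0977, 0.125]] [[-0.221, 0.1091, 0.125], [-0.0944, 0.1091, 0.125]]
R [[0.4918, -0.0651, 0.125], [0.6182, -0.0713, 0.125]] [[-0.2205, -0.0602, 0.125], [-0.0939, -0.0601, 0.125]]
front [[0.493, 0.0897, 0.129], [0.4864, -0.0503, 0.129], [0.4837, 0.091, 0.129], [0.477, -0.0506, 0.129]] [[-0.227, 0.0945, 0.129], [-0.2266, -0.0457, 0.129], [-0.2364, 0.0953, 0.129], [-0.236, -0.0464, 0.129]]
roof/edge [[0.6179, 0.1017, 0.218], [0.6094, -0.0782, 0.218]] [[-0.1029, 0.1127, 0.218], [-0.1024, -0.0674, 0.218]]
rack top [[0.5467, 0.0362, 0.255], [0.5445, -0.011, 0.255]] [[-0.1707, 0.0437, 0.255], [-0.1706, -0.0036, 0.255]]
[[123, 124, 126], [123, 124, 125], [124, 125, 126], [125, 127, 128], [123, 125, 126], [123, 125, 126], [124, 125, 126], [119, 120, 121], [106, 107, 108], [89, 90, 90], [80, 80, 80], [77, 78, 79], [83, 83, 83], [95, 96, 95], [110, 111, 110], [119, 120, 119], [127, 128, 124], [137, 137, 129], [146, 145, 134], [148, 148, 135], [148, 148, 135], [148, 148, 134], [148, 148, 135], [148, 148, 134], [145, 144, 131], [133, 133, 122], [118, 117, 107], [108, 108, 99], [115, 115, 105], [131, 131, 119]]
```

```bash
python3 -m jog '[[[0.025,-0.002,0],0],[[0.03,-0.002,0],0],[[0,0,0.02],0],[[0,0,0.03],0],[[0,0,0.025],0],[[0,0,0.012],0],[[0,0,0.003],0],[[0,0,0],0]]'; python3 -m jog '[[[0,0,0.001],0],[[0,0,0.001],0],[[0,0,0.001],0],[[0,0,0],0]]'
```

```text
time: 6.0
position: [0.5536, 0.0146, 0.1302]
tool_rot: [[0.999, -0.051, 0.001], [-0.051, -0.999, -0.0], [0.001, 0.0, -1.0]]
wrist_force: [0.2, 0.3, -1.9]
finger_gap: 0.0489
gripper_force: 42.3
time: 6.5
position: [0.5531, 0.015, 0.1265]
tool_rot: [[0.999, -0.05, -0.0], [-0.05, -0.999, -0.0], [-0.0, 0.0, -1.0]]
wrist_force: [-0.2, -0.9, -2.7]
finger_gap: 0.0485
gripper_force: 42.3
```

```bash
python3 -m jog '[[[0,0,0.001],0],[[0,0,0.001],0],[[0,0,0],0]]'
```

```text
time: 6.88
position: [0.5538, 0.015, 0.1257]
tool_rot: [[0.999, -0.05, 0.002], [-0.05, -0.999, -0.0], [0.002, 0.0, -1.0]]
wrist_force: [-1.8, 0.7, 5.6]
finger_gap: 0.049
gripper_force: 43.1
```

```bash
python3 -m jog '[[[0,0,0],0],[[0,0,0],0],[[0,0,0],0],[[0,0,-0.005],0],[[0,0,-0.02],0],[[0,0,-0.03],0],[[0,0,-0.03],0],[[-0.03,0,0],0],[[-0.04,0,0],0],[[-0.025,0,0],0],[[0,0,0],0]]' 0.0854; python3 -m jog '[[[0,0,0.02],0],[[0,0,0.03],0],[[0,0,0.005],0],[[0,0,0],0]]' 0 40
python3 - <<'E'
from h import *
a,_=snap("side"); b,_=snap("wrist")
cv2.imwrite("pics/p3.png",np.hstack([cv2.resize(a[120:260,220:360],(380,380)),cv2.resize(b,(420,380))])[:,:,::-1])
E
```

```text
time: 8.25
position: [0.4568, 0.02, 0.2101]
tool_rot: [[0.999, -0.05, 0.0], [-0.05, -0.999, -0.0], [0.0, 0.0, -1.0]]
wrist_force: [0.9, 0.7, -0.6]
finger_gap: 0.0855
gripper_force: 0.0
time: 8.75
position: [0.4592, 0.0196, 0.1547]
tool_rot: [[0.999, -0.05, 0.0], [-0.05, -0.999, -0.0], [0.0, 0.0, -1.0]]
wrist_force: [-0.1, -0.0, -0.4]
finger_gap: 0.0123
gripper_force: 0.0
```

View pics/p3.png

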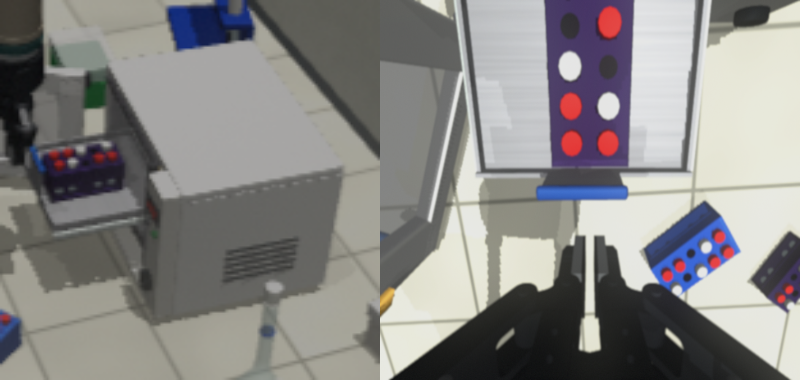

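The rack stands upright and square in the tray (left half, (85,170)), and the closed fingers sit in front of the blue tab.

```bash
python3 -m jog '[[[0.01,0,0],0],[[0.007,0,0],0],[[0.008,0,0],0],[[0.012,0,0],0],[[0.016,0,0],0],[[0.018,0,0],0],[[0.018,0,0],0],[[0.016,0,0],0],[[0.012,0,0],0],[[0.01,0,0],0],[[0.007,0,0],0],[[0.004,0,0],0]]'; python3 -m jog '[[[0.002,0,0],0],[[0.001,0,0],0],[[0.001,0,0],0],[[0,0,0],0]]'
```

```text
time: 10.35
position: [0.5963, 0.0128, 0.1545]
tool_rot: [[0.999, -0.05, -0.0], [-0.05, -0.999, -0.0], [-0.0, 0.0, -1.0]]
wrist_force: [0.1, 0.4, -0.5]
finger_gap: 0.0003
gripper_force: 0.0
time: 10.85
position: [0.6, 0.0126, 0.1546]
tool_rot: [[0.999, -0.05, 0.0], [-0.05, -0.999, -0.0], [0.0, 0.0, -1.0]]
wrist_force: [0.4, 1.5, -0.2]
finger_gap: -0.0001
gripper_force: 0.0
```

```bash
for i in 1 2 3 ; do python3 -m jog '[[[0.0015,0,0],0],[[0.0015,0,0],0]]' | grep -E 'pos|force'; done
```

```text
position: [0.6032, 0.0125, 0.1545]
wrist_force: [-0.1, 0.4, 0.5]
gripper_force: 0.0
position: [0.6062, 0.0123, 0.1544]
wrist_force: [1.0, 0.2, 0.8]
gripper_force: 0.0
position: [0.6092, 0.0122, 0.1545]
wrist_force: [-1.0, 0.1, 0.6]
gripper_force: 0.0
```

Run:
```python
from h import *
a,_=snap("top"); b,_=snap("wrist")
cv2.imwrite("pics/p4.png",np.hstack([cv2.resize(a[120:220,200:310],(380,345)),cv2.resize(b,(420,345))])[:,:,::-1])
```

```text
(no output)
```

View pics/p4.png

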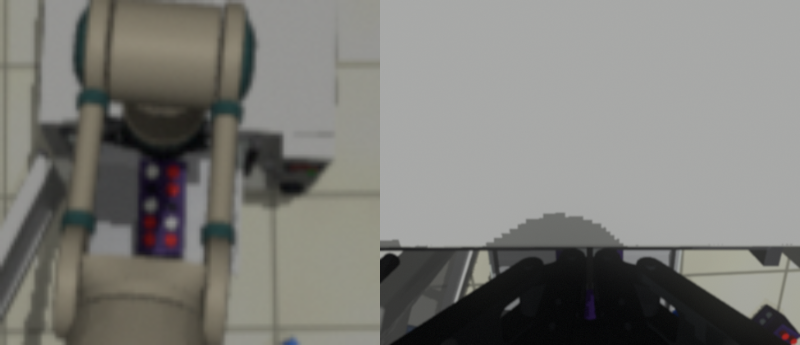

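Run:
```python
from h import *
a,c=snap("top"); s,cs=snap("side")
o=np.array([200,120]);f=lambda p:(np.array(p))/3.45+o
print(plane(c,[f((160,157)),f((160,258))],.165).round(3), proj(c,[[.609,.012,.155],[.609,.012,.26]]).round(1), ((proj(c,[[.609,.012,.155],[.609,.012,.26]])-o)*3.45).round())
cv2.imwrite("pics/p5.png",cv2.resize(s[110:250,200:360],(720,630))[:600,:,::-1])
print(((proj(cs,[[.609,.012,.155],[.597,.012,.17]])-[200,110])*4.5).round())
```

```text
[[0.602 0.015 0.165]
 [0.495 0.016 0.165]] [[247.1 164.1]
 [247.2 158.2]] [[162. 152.]
 [163. 132.]]
[[294. 303.]
 [281. 291.]]
```

View pics/p5.png

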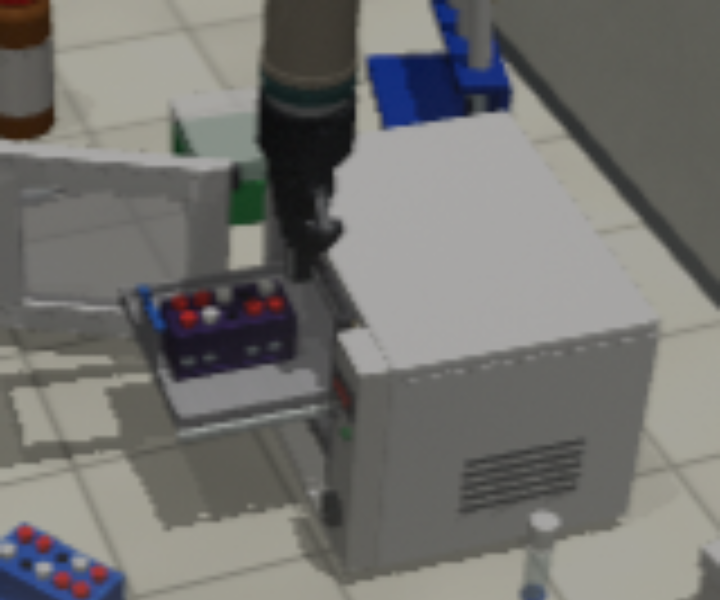

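The tray has not moved. The fingertips (about (300,278)) are roughly 20 mm higher than the reported TCP implies and passed over the caps and the tab, untouched. I'll back off and push lower, watching the force.

```bash
python3 -m jog '[[[0,0,-0.03],0],[[-0.03,0,0],0],[[-0.05,0,0],0],[[-0.05,0,0],0],[[-0.025,0,0],0],[[0,0,0.03],0],[[0,0,0.022],0],[[0,0,0],0]]'
python3 - <<'E'
from h import *
s,cs=snap("side"); w,cw=snap("wrist")
p=ctrl.state()["position"]; print(p)
print(((proj(cs,[p,p+[0,0,.02],[p[0],p[1],p[2]+.073]])-[200,110])*5).round())
cv2.imwrite("pics/p6.png",cv2.resize(s[110:210,200:310],(550,500),interpolation=cv2.INTER_CUBIC)[:,:,::-1])
E
```

```text
time: 12.8
position: [0.4528, 0.0201, 0.1314]
tool_rot: [[0.999, -0.05, -0.003], [-0.05, -0.999, 0.0], [-0.003, -0.0, -1.0]]
wrist_force: [1.1, 0.1, 0.2]
finger_gap: -0.0003
gripper_force: 0.0
[0.4547568  0.01990192 0.13306099]
[[121. 397.]
 [120. 375.]
 [119. 316.]]
```

View pics/p6.png

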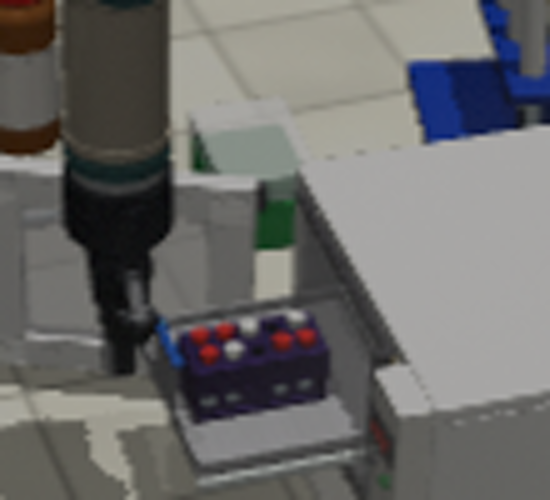

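Tip at (122,373), so about z 0.155 and 22 mm above the reported TCP. It is below the tab top (0.170), and the gripper body is well above the roof.

```bash
python3 -m jog '[[[0.01,0,0],0],[[0.007,0,0],0],[[0.008,0,0],0],[[0.012,0,0],0],[[0.012,0,0],0]]'|grep -E "pos|wrist"
python3 - <<'E'
from h import *
a,c=snap("side"); h=cv2.cvtColor(a,cv2.COLOR_RGB2HSV)
m=((h[...,0]>118)&(h[...,0]<150)&(h[...,1]>60)&(h[...,2]<90)).astype(np.uint8); m[:165]=0;m[200:]=0;m[:,:225]=0;m[:,290:]=0
n,_,st,ce=cv2.connectedComponentsWithStats(m);i=1+st[1:,4].argmax();print(st[i],plane(c,ce[i],.14))
E
```

```text
position: [0.5039, 0.0176, 0.1325]
wrist_force: [-2.1, 0.4, 1.5]
[243 172  30  21 264] [[0.57448305 0.01107135 0.14      ]]
```

```bash
python3 -m jog '[[[0.012,0,0],0],[[0.014,0,0],0],[[0.014,0,0],0],[[0.014,0,0],0],[[0.012,0,0],0],[[0.01,0,0],0],[[0.008,0,0],0],[[0.005,0,0],0]]'|grep -E "pos|wrist"; for i in 1 2 3; do python3 -m jog '[[[0.002,0,0],0],[[0.002,0,0],0]]'|grep -E "pos|wrist";done
```

```text
position: [0.5925, 0.013, 0.1324]
wrist_force: [-0.4, 1.8, -0.2]
position: [0.5958, 0.0128, 0.1324]
wrist_force: [-1.7, 0.6, -1.1]
position: [0.6, 0.0126, 0.1325]
wrist_force: [-2.1, 0.6, -1.8]
position: [0.6042, 0.0124, 0.1325]
wrist_force: [-0.8, 0.6, -1.7]
```

```bash
for i in 1 2 3 4; do python3 -m jog '[[[0.0015,0,0],0],[[0,0,0],0]]'|grep -E "pos|wrist";done
```

```text
position: [0.606, 0.0122, 0.1326]
wrist_force: [-0.7, -0.4, -1.4]
position: [0.6066, 0.0122, 0.1326]
wrist_force: [-3.5, 0.3, 1.0]
position: [0.6065, 0.0122, 0.1326]
wrist_force: [-7.3, -0.1, 3.5]
position: [0.6063, 0.0122, 0.1325]
wrist_force: [-10.4, -0.3, 5.1]
```

Tray is home: a hard stop at the tab's expected x = -0.100, with force rising. Next is the door, so I'll work out the finger path along its arc.

```bash
python3 -m jog '[[[-0.015,0,0],0],[[-0.02,0,-0.03],0],[[-0.03,0,-0.05],0],[[-0.03,-0.03,-0.02],0],[[-0.03,-0.05,0],0],[[-0.03,-0.05,0],0],[[-0.02,-0.055,0],0],[[0,-0.055,0],0],[[0,0,0],0]]'|grep -E "pos|wrist"
cat > arc.py <<'E'
from h import *
o=np.array([.716,-.019]);A=np.array([[.9988,-.05],[.05,.9988]])
H=np.array([-.122,.148])
def P(t,ex=0):
    u=np.array([-np.sin(t),-np.cos(t)]);n=np.array([-np.cos(t),np.sin(t)])
    return H+.2*u+(.011*abs(np.cos(t))+.0145*abs(np.sin(t))+ex)*n
if __name__=="__main__":
    s=ctrl.state();p=A@(s["position"][:2]-o);print("inc",p,"z",s["position"][2],"ang",s["tool_rot"][:2,0])
    S=P(1.98,.025);print("to start, tool",(S-p)*[1,-1])
    q=S
    for t in np.arange(1.96,0.0,-.14):
        n=P(t);print(round(t,2),n.round(3),((n-q)*[1,-1]).round(4).tolist());q=n
E
python3 arc.py
```

```text
position: [0.4477, 0.2643, 0.2328]
wrist_force: [-0.9, -0.6, 0.7]
inc [-0.28210624  0.26955873] z 0.23279857339897403 ang [ 0.99897997 -0.04505425]
to start, tool [-0.00640008  0.00282715]
1.96 [-0.3   0.24] [-0.0119, 0.0266]
1.82 [-0.312  0.214] [-0.0113, 0.0266]
1.68 [-0.319  0.185] [-0.0074, 0.0283]
1.54 [-0.322  0.157] [-0.0033, 0.0287]
1.4 [-0.322  0.13 ] [0.0005, 0.0267]
1.26 [-0.318  0.103] [0.0042, 0.0267]
1.12 [-0.31   0.077] [0.0079, 0.0263]
0.98 [-0.298  0.052] [0.0116, 0.0252]
0.84 [-0.283  0.028] [0.0152, 0.0237]
0.7 [-0.264  0.006] [0.0186, 0.0215]
0.56 [-0.243 -0.012] [0.0218, 0.0189]
0.42 [-0.218 -0.028] [0.0245, 0.0157]
0.28 [-0.191 -0.04 ] [0.0268, 0.0121]
0.14 [-0.163 -0.048] [0.0286, 0.0081]
```

```bash
python3 -m jog '[[[-0.006,0,0.02],0],[[0,0,0.03],0],[[0,0,0.025],0],[[0,0,0.008],0],[[-0.006,0.013,0],0],[[-0.005,0.012,0],0],[[-0.006,0.013,0],0],[[-0.006,0.013,0],0],[[-0.004,0.014,0],0],[[-0.004,0.014,0],0],[[-0.002,0.014,0],0],[[-0.002,0.014,0],0]]'|grep -E "pos|wrist"
python3 - <<'E'
from arc import *
for n in("side","top"):
    a,c=snap(n); h=cv2.cvtColor(a,cv2.COLOR_RGB2HSV).astype(int)
    m=((h[...,0]>12)&(h[...,0]<25)&(h[...,1]>130)&(h[...,2]>60)).astype(np.uint8)
    k,l,st,ce=cv2.connectedComponentsWithStats(m)
    for i in range(1,k):
        if 2<st[i,4]<60:
            w=plane(c,ce[i],.115)[0]
            if .2<w[0]<.75 and abs(w[1])<.35: print(n,st[i],w.round(3),(A@(w[:2]-o)).round(3))
E
python3 arc.py|head -1
```

```text
position: [0.4008, 0.1549, 0.1494]
wrist_force: [1.7, 0.3, 1.1]
side [192 178   7   5  31] [0.376 0.129 0.115] [-0.347  0.13 ]
inc [-0.32445958  0.15727621] z 0.14906785486192817 ang [ 0.99865319 -0.05183967]
```

The latch is now at about (-0.347, 0.130), so the door has followed to about 1.5 rad.

```bash
python3 -m jog '[[[0.001,0.014,0],0],[[0.001,0.013,0],0],[[0.002,0.013,0],0],[[0.002,0.014,0],0],[[0.004,0.013,0],0],[[0.004,0.013,0],0],[[0.006,0.013,0],0],[[0.006,0.012,0],0],[[0.007,0.012,0],0],[[0.008,0.012,0],0],[[0.009,0.011,0],0],[[0.0095,0.0105,0],0]]'|grep -E "pos|wrist"; python3 -m jog '[[[0.011,0.0095,0],0],[[0.011,0.0095,0],0],[[0.012,0.008,0],0],[[0.012,0.008,0],0],[[0.013,0.006,0],0],[[0.013,0.006,0],0]]'|grep -E "pos|wrist";python3 - <<'E'
from arc import *
a,c=snap("side"); h=cv2.cvtColor(a,cv2.COLOR_RGB2HSV).astype(int)
m=((h[...,0]>12)&(h[...,0]<25)&(h[...,1]>130)&(h[...,2]>60)).astype(np.uint8)
k,l,st,ce=cv2.connectedComponentsWithStats(m)
for i in range(1,k):
    w=plane(c,ce[i],.115)[0]
    if 2<st[i,4]<60 and .2<w[0]<.75 and abs(w[1])<.35: print(st[i],(A@(w[:2]-o)).round(3))
E
python3 arc.py|head -1
```

```text
position: [0.4534, 0.0017, 0.1494]
wrist_force: [0.2, 0.9, -0.3]
position: [0.5233, -0.0484, 0.1494]
wrist_force: [0.8, 0.6, -0.0]
[257 205   3   3   4] [-0.167 -0.072]
inc [-0.18867073 -0.0400282 ] z 0.14950736316806432 ang [ 0.99872335 -0.05043572]
```

```bash
python3 -m jog '[[[0.013,0.004,0],0],[[0.011,0.003,0],0],[[0.007,0.001,0],0],[[0.004,0,0],0],[[0.002,0,0],0]]'|grep -E "pos|wrist"; for i in 1 2 3 4; do python3 -m jog '[[[0.001,0,0],0],[[0.001,0,0],0]]'|grep -E "pos|wrist";done; python3 arc.py|head -1
```

```text
position: [0.559, -0.0578, 0.1494]
wrist_force: [-1.3, -0.3, -0.3]
position: [0.5608, -0.0579, 0.1495]
wrist_force: [-0.1, 0.5, -0.4]
position: [0.563, -0.0581, 0.1495]
wrist_force: [-0.6, -0.7, 0.1]
position: [0.5651, -0.0582, 0.1495]
wrist_force: [-0.9, 0.9, 0.3]
position: [0.5671, -0.0583, 0.1495]
wrist_force: [-0.1, -0.7, 0.5]
inc [-0.14679177 -0.04673363] z 0.149495179229081 ang [ 0.99873939 -0.05019599]
```

```bash
for i in 1 2 3 4 5; do python3 -m jog '[[[0.0005,0,0],0],[[0.0005,0,0],0]]'|grep -E "pos|wrist";done
```

```text
position: [0.568, -0.0584, 0.1495]
wrist_force: [-0.4, 0.7, 0.7]
position: [0.5683, -0.0584, 0.1494]
wrist_force: [-2.6, -0.3, 1.1]
position: [0.5693, -0.0584, 0.1494]
wrist_force: [-3.4, -1.1, 1.5]
position: [0.5706, -0.0586, 0.1494]
wrist_force: [-4.1, -0.9, 1.1]
position: [0.5718, -0.0586, 0.1494]
wrist_force: [-3.7, -0.5, 1.0]
```

```bash
for i in 1 2 3 4 5 6; do python3 -m jog '[[[0.0005,0,0],0],[[0.0005,0,0],0]]'|grep -E "pos|wrist";done
```

```text
position: [0.5728, -0.0587, 0.1494]
wrist_force: [-5.1, -0.9, 1.2]
position: [0.5735, -0.0588, 0.1494]
wrist_force: [-6.9, -2.1, 1.3]
position: [0.5735, -0.0588, 0.1494]
wrist_force: [-7.2, -1.6, 2.5]
position: [0.5738, -0.0588, 0.1494]
wrist_force: [-9.6, -0.9, 3.4]
position: [0.5743, -0.0588, 0.1494]
wrist_force: [-10.3, -1.5, 4.3]
position: [0.5748, -0.0589, 0.1494]
wrist_force: [-11.8, -2.1, 4.1]
```

```bash
for i in 1 2 3; do python3 -m jog '[[[0.0005,0,0],0],[[0.0005,0,0],0]]'|grep -E "pos|wrist";done
```

```text
position: [0.5753, -0.0589, 0.1494]
wrist_force: [-12.5, -1.7, 5.2]
position: [0.5766, -0.0589, 0.1494]
wrist_force: [-10.8, -0.6, 4.2]
position: [0.5785, -0.0591, 0.1494]
wrist_force: [-7.8, -1.7, 3.7]
```

```bash
for i in 1 2; do python3 -m jog '[[[0.0005,0,0],0],[[0.0005,0,0],0]]'|grep -E "pos|wrist";done
```

```text
position: [0.579, -0.0591, 0.1494]
wrist_force: [-10.2, -0.8, 4.9]
position: [0.579, -0.0591, 0.1494]
wrist_force: [-13.7, -1.5, 5.8]
```

```bash
for i in 1 2 3 4; do python3 -m jog '[[[-0.001,0,0],0],[[-0.001,0,0],0]]'|grep -E "pos|wrist";done
```

```text
position: [0.5789, -0.0588, 0.1492]
wrist_force: [-6.4, -1.6, 1.3]
position: [0.579, -0.0588, 0.1493]
wrist_force: [-2.8, -1.2, -1.1]
position: [0.5786, -0.0587, 0.1499]
wrist_force: [-0.3, 0.0, -0.1]
position: [0.5756, -0.0587, 0.1498]
wrist_force: [-0.3, 0.1, -0.4]
```

```bash
python3 -m jog '[[[-0.01,0,0],0],[[-0.03,0,-0.01],0],[[-0.04,0,-0.03],0],[[-0.04,0,-0.03],0],[[-0.03,0,-0.02],0],[[0,0,0],0],[[0,0,0],0]]'
python3 - <<'E'
from arc import *
a,c=snap("side"); h=cv2.cvtColor(a,cv2.COLOR_RGB2HSV).astype(int)
# blue handle of the door, compare with shut pose (33 proud of face x=-.122, z~.10)
m=((h[...,0]>100)&(h[...,0]<125)&(h[...,1]>120)).astype(np.uint8)
k,l,st,ce=cv2.connectedComponentsWithStats(m)
for i in range(1,k):
    w=plane(c,ce[i],.102)[0]; q=A@(w[:2]-o)
    if st[i,4]>4 and -.25<q[0]<0 and abs(q[1])<.2: print(st[i],q.round(3))
E
```

```text
time: 28.85
position: [0.4253, -0.0512, 0.2393]
tool_rot: [[0.999, -0.05, 0.001], [-0.05, -0.999, -0.0], [0.001, 0.0, -1.0]]
wrist_force: [-0.1, -0.1, -0.5]
finger_gap: 0.0002
gripper_force: 0.0
[261 194   8   4  18] [-0.122 -0.01 ]
[262 209   5   3  10] [-0.149 -0.085]
```

```bash
python3 -c "
from bench import ctrl
print(ctrl.job_done())"
```

```text
the job is handed in; nothing more can be done
None
```

The job is handed in at about 29 s: the purple rack is upright on the tray, the tray is home and the door is latched (peak push reading about 14 N, door stayed put when let go); the first tray push passed over the rack without touching it, and I didn't re-photograph the other bench things.

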